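Post the dreidel through the spring flap

TASK

Put away the dreidel that lies on the drawer unit's deck in front of the spring flap: push the flap open with one finger and, while that finger keeps it open, push the dreidel through the doorway with the other finger so that it drops into the tray behind, then let the flap close. Slide the dreidel only: do not pinch or lift it, do not use it to shove the shut flap open, and leave the other things on the ledge and on the deck where they are.

Things in the scene. Friction and masses are not known exactly. Their poses are not given: they have to be found in the camera images.
- unit: Fixed translucent drawer unit. Origin: at ledge height below the middle of the doorway; x points through the doorway from the deck into the tray, y left, z up. Grey deck in front of the doorway: top 70 mm above the ledge, x -150 to 0 mm, y -80 to +140 mm, no rims. Fences 106 mm above the ledge continue the doorway's line sideways along the deck's far edge.
- doorway (a point): Middle of the doorway's sill, the far edge of the deck, 70 mm above the ledge; axes as the drawer unit's. The doorway is 112 mm wide (y -56 to +56 mm), open at the top, between two posts 112 mm above the ledge. Behind the sill is a sheer drop into the tray.
- tray (a point): Middle of the floor of the tray well behind the doorway, 8 mm above the ledge (62 mm below the deck), axes as the drawer unit's. Inside 123 mm along x from the sill, 120 mm along y, open at the top, walls up to 110 mm above the ledge.
- flap (a joint): Angle of the grey plastic flap that shuts the doorway, rad: 0 shut, 1.5 fully open. Vertical hinge pin at the unit's x = 0, y = +56 mm (left end of doorway). Flap 107 mm long from the pin, 4 mm thick, 74 to 110 mm above the ledge, nothing above it. It swings only away from the deck, over the tray. A light spring (under 1 N at a finger) shuts it in about half a second.
- flap_edge (a point): Middle of the flap's free edge, 92 mm above the ledge; at the doorway's right end when shut.
- dreidel: The dreidel to put away: silicone top, about 35 g, lying on a flat side on the deck in front of the flap. Origin: centre of its square body, 15 mm above the deck. Body 30 mm along its x (about towards the flap), 28 mm along y, 30 mm high; blunt point to y = -26 mm, 9 mm stem to y = +28 mm, both at mid height. Turned up to 0.3 rad from square; its far face starts 45 mm or more from the flap.
- dreidel_b: Second dreidel, same size and look, lying on the left part of the deck beside the way to the flap, about 105 mm left of the doorway's middle. Origin: centre of its body. Leave alone.
- dreidel_c: Third dreidel, same, lying on the ledge itself. Leave alone.
- cup: Grey plastic cup, 68 mm across, 85 mm high, on the ledge to the right of the drawer unit. Origin: centre of its underside. Leave alone.
- dish: Steel coin dish, 110 mm across, 22 mm high. Origin: centre of its underside. Leave alone.
- menorah: Ceramic children's menorah, nine brightly painted cups in a row on a 60 x 220 mm foot, 100 mm high. Origin: centre of its underside. Leave alone.
- candle_box: Cardboard candle box, 55 x 110 x 30 mm. Origin: centre of its underside. Leave alone.
- jar: Glass jar with steel lid, 64 mm across, 90 mm high. Origin: centre of its underside. Leave alone.
There are look-alikes about, which are no part of the job. Leave any green look-alike of the dreidel alone.

How it is judged:
On the way, in this order (a step that is already met when the one before it is completed fails the run):
1. a finger pushes the flap open while the dreidel is still on the deck (value of joint flap above 0.3 rad and x of dreidel in the frame of unit below 0 m and contact force between any of the fingers, the arm and flap above 0.02 N), for 0.05 s.
2. the dreidel passes the doorway while the flap is held open (value of joint flap above 0.3 rad and x of dreidel in the frame of unit above 0.003 m).
At the end, for the whole second after the job is handed in: The dreidel rests in the tray well behind the doorway (its centre within the well's walls and at least 15 mm below deck level) and the flap has swung shut (within 0.06 rad) (x of dreidel in the frame of unit between 0.003 and 0.12 m and y of dreidel in the frame of unit between -0.06 and 0.06 m and z of dreidel in the frame of unit below 0.055 m and linear speed of dreidel below 0.02 m/s and value of joint flap below 0.06 rad); the robot touches nothing.
It fails at once if the dreidel is lifted (centre more than 12 mm above where it lies on the deck) (z of dreidel in the frame of unit above 0.097 m).
It fails at once if the dreidel is pinched (over 10 N from the fingers) (contact force between the fingers and dreidel above 10 N).
It fails at once if the dreidel is used to shove the flap (touches it while it is less than 0.3 rad open) (contact force between dreidel and flap above 0.1 N and value of joint flap below 0.3 rad).
It fails at once if another thing is moved by more than 20 mm or tipped (distance of any of dreidel_b, dreidel_c, cup, dish, menorah, candle_box, jar from where it was at the start of the episode above 0.02 m or angle between any of dreidel_b, dreidel_c, cup, dish, menorah, candle_box, jar's own z axis and vertical above 0.3 rad).
It also fails if it takes over 38 s, if anything falls off the work surface, if the arm or the gripper's body presses on something with over 40 N, if the wrist force passes 120 N, or if a joint passes its speed limit or range.

ROBOT

A 7-joint arm with a two-finger parallel gripper is mounted at the origin on the work surface. World frame = base frame: x ahead of the robot, y to its left, z up, the work surface at z = 0. Lengths are in m, angles in rad, forces in N, time in s.
With the tool pointing down it reaches from about 0.4 to 0.85 m from the base axis. Payload 4.5 kg.
Tool frame: the origin (TCP) lies between the finger pads; the fingertips stand 14 mm ahead of it and the grasp point (between the pads) lies 5 mm behind it; y points along the fingers, x is the direction in which the jaws open and shut, and the axes are right-handed (so a half turn about y gives the same grasp; the last joint's range is limited). The gripper opens to 85 mm and grips with 20 to 120 N. Pads are 22 mm wide; open, the fingers measure 114 mm over their backs; the gripper's body (76 mm by 85 mm) begins 54 mm behind the grasp point. The pads swing forward as they close: fully open they stand 13 mm farther back than shut.
Start: joints at [-1.133, 0.689, -0.195, 1.565, 0.157, 0.902, -0.215], TCP at [0.246, 0.575, 0.245] pointing down, gripper open.
Joint ranges: [-3.01, 3.01], [-0.46, 2.08], [-1.47, 1.51], [0.13, 2.56], [-1, 4.14], [0.04, 2.09], [-2.66, 2.66]. Speed limits (rad/s): [2.57, 2.57, 3.14, 3.14, 3.14, 3.14, 3.14].

INTERFACE

Orientations are given as [roll, pitch, yaw] about the fixed x, y, z axes, in that order (R = Rz(yaw) Ry(pitch) Rx(roll)).
In Python, from rig import telemetry, cams, ticket gives the robot as it stands.
- The arm moves only by the tool send_rows, never from a script. Its arguments are lists of equal length, an entry for each row: "travel": the shift along the world's x, y, z in cm, a list of three; "spin": the turn about the world's z in degrees; "claw": the finger opening in cm, from 0 to 8.54. A call has 1 to 20 rows; each row is the pose to reach, as a shift and turn from the pose commanded when the call began; what a row does not reach only later rows make up. A row lasts 1/10 s, in which the tool goes at most 50 mm and 8.59 degrees, less where a joint would pass 70% of its speed; a pose out of reach is approached as far as the arm can. A call with a gripper value outside its range is refused whole. The fingers move at their own pace and stop on an object; "newtons" is the grip in N (left out, the last holds). Time passes only in rows, so rows that repeat a pose let the fingers close. It gives the time, the measured TCP pose, the force and the opening at its end, in the units of the state.
- telemetry.get_obs(): the state, without advancing time (a new reading comes with each control period).
- cams.get_image(name): name is "scene" or "top" or "wrist"; returns a dict with "img" (400x640x3 uint8, red, green, blue), "z_map" (400x640 float32, m along the optical axis (not along the pixel's ray), 0 where there is no reading), "intrinsics" (3x3 intrinsics, pixels), "k1" (the pictures are not rectified: a ray, as slopes to the right and down, at radius r is drawn at 1 + k1 r^2 times it, then the intrinsics apply), "rvec" (rotation vector, rad) and "tvec" (3), from world to camera coordinates, as OpenCV has them. Camera axes: x right, y down, z forward; pixel columns grow to the right and rows downward; lengths in m; the calibration is good to about 2 mm. A picture is of the moment at which its call begins.
- ticket.sign_off(): hands the job in, once; it reports no verdict.
Trained networks look in the newest picture that a camera, given by its name, has taken for a name from the list of things; names that differ only in an ending like _2 or _b are one class to them, and where a whole thing is asked for, a point or a joint stands for the part that bears it (a point fixed in the world has none). Each returns a list of dicts, best first, with "p" (0 to 1); they miss things now and then, are a little off and sometimes report something else, mostly with a low value. They report only what shows in the picture. A call takes as long as a camera call. They do not tell look-alikes from the thing itself.
- cams.boxes_of(query, camera): "position" ([row, column] in pixels, amid what is visible of it).
- cams.outline_of(query, camera): "mask" (400x640 bool, what is visible of it) and "position" ([row, column] in pixels, amid what is visible of it).
The state is a dict: "clock": time; "joint_positions": joint angles; "qvel": joint speeds; "effort": joint torques, N m; "position": TCP position; "ee_rot": TCP orientation; "ft_force": force on the tool from outside, world axes, zero at the start; "torque": the same for the moment, N m; "finger_gap": finger opening in m.
Only numpy, scipy, OpenCV 4.12 (cv2) and the standard library are available. Lean on these libraries where they do the work, as an engineer would, in place of code of your own. Each camera call takes 0.05 s, during which the arm holds its last target. There are 200 camera calls.

## Working session

There is one attempt and no reset: what is moved stays moved. The work goes in short steps, Python scripts to look and compute and a tool call to move; the robot and the scene stay as the last step left them, time stands still between calls to the robot, and variables do not carry over. Pictures are saved under pics/ and viewed, about 8 in all and at most 12, crops included, and the job is handed in when it is done.

Besides the shell and the picture viewer there is one more tool, called as name(argument=value, ...), one argument or row to a line, values as JSON. send_rows: Moves the arm, as the interface text tells. Its arguments: {"type":"object","properties":{"travel":{"type":"array","items":{"type":"array","items":{"type":"number"}}},"spin":{"type":"array","items":{"type":"number"}},"claw":{"type":"array","items":{"type":"number"}},"newtons":{"type":"number"}},"required":["travel","spin","claw"]}

```bash
mkdir -p pics; cat > h.py <<'E'
import numpy as np, cv2
from rig import telemetry, cams, ticket
def grab(n):
    d=cams.get_image(n); return d
def pts(d):
    """world xyz for every pixel (HxWx3), nan where none"""
    K=d["intrinsics"]; k1=d["k1"]; h,w=d["z_map"].shape
    u,v=np.meshgrid(np.arange(w),np.arange(h))
    q=np.stack([u,v],-1).reshape(-1,1,2).astype(float)
    s=cv2.undistortPoints(q,np.array(K),np.array([k1,0,0,0,0.])).reshape(h,w,2)
    z=d["z_map"].astype(float).copy(); z[z==0]=np.nan
    c=np.dstack([s*z[...,None],z]); R=cv2.Rodrigues(np.array(d["rvec"],float))[0]
    return (c-np.array(d["tvec"]).reshape(3))@R
def proj(d,P):
    return cv2.projectPoints(np.array(P,float).reshape(-1,1,3),np.array(d["rvec"],float),np.array(d["tvec"],float),np.array(d["intrinsics"]),np.array([d["k1"],0,0,0,0.]))[0].reshape(-1,2)
def save(n,img): cv2.imwrite("pics/"+n,img[...,::-1])
E
python3 - <<'E'
from h import *
o=telemetry.get_obs(); print({k:np.round(v,3) for k,v in o.items()})
a=grab("top"); b=grab("scene")
save("top.png",a["img"]); save("scene.png",b["img"])
for c,d in(("top",a),("scene",b)):
    P=pts(d)
    for q in("unit","flap","dreidel","cup"):
        for r in cams.outline_of(q,c):
            m=r["mask"]; X=P[m]; print(c,q,round(r["p"],2),np.round(r["position"]),m.sum(),np.round(np.nanmedian(X,0),3),np.round(np.nanpercentile(X,[2,98],axis=0),3).tolist())
E
```

```text
{'clock': np.float64(0.0), 'joint_positions': array([-1.133,  0.69 , -0.194,  1.566,  0.157,  0.902, -0.215]), 'qvel': array([-0.   ,  0.002,  0.001,  0.   , -0.   ,  0.001, -0.001]), 'effort': array([-0.0000e+00, -5.3961e+01, -1.2660e+00, -1.5854e+01,  9.0000e-03,
        1.0000e-02, -0.0000e+00]), 'position': array([0.245, 0.574, 0.244]), 'ee_rot': array([-1.571,  0.002,  1.167]), 'ft_force': array([0.401, 0.317, 0.64 ]), 'torque': array([0.   , 0.008, 0.023]), 'finger_gap': np.float64(0.086)}
top unit 0.75 [213. 253.] 10684 [0.562 0.059 0.069] [[0.439, -0.032, 0.005], [0.713, 0.175, 0.111]]
top flap 0.71 [202. 257.] 203 [0.587 0.05  0.105] [[0.582, -0.006, 0.007], [0.608, 0.093, 0.113]]
top dreidel 0.77 [286. 321.] 238 [ 0.411 -0.088  0.028] [[0.394, -0.107, 0.0], [0.428, -0.068, 0.033]]
top dreidel 0.68 [219. 174.] 274 [0.556 0.236 0.028] [[0.539, 0.219, 0.001], [0.575, 0.259, 0.033]]
top dreidel 0.65 [274. 418.] 246 [ 0.429 -0.305  0.029] [[0.407, -0.32, 0.012], [0.45, -0.291, 0.033]]
top dreidel 0.52 [313. 254.] 226 [0.351 0.058 0.029] [[0.337, 0.038, 0.014], [0.365, 0.082, 0.0
[... 731 characters left out ...]
[179. 357.] 169 [ 0.417 -0.083  0.026] [[0.395, -0.106, -0.002], [0.43, -0.066, 0.032]]
scene dreidel 0.64 [288. 416.] 243 [0.563 0.242 0.026] [[0.54, 0.221, -0.0], [0.578, 0.26, 0.032]]
scene dreidel 0.63 [214. 372.] 227 [0.518 0.051 0.096] [[0.491, 0.029, 0.069], [0.53, 0.073, 0.101]]
scene dreidel 0.57 [238. 406.] 234 [0.509 0.151 0.096] [[0.492, 0.13, 0.068], [0.52, 0.171, 0.103]]
scene dreidel 0.54 [194. 412.] 189 [0.357 0.063 0.025] [[0.335, 0.04, -0.002], [0.368, 0.082, 0.032]]
scene dreidel 0.5 [138. 298.] 155 [ 0.433 -0.298  0.026] [[0.404, -0.325, -0.001], [0.451, -0.285, 0.031]]
scene cup 0.59 [193. 323.] 766 [ 0.536 -0.105  0.052] [[0.499, -0.153, -0.002], [0.571, -0.069, 0.086]]
```

View pics/top.png

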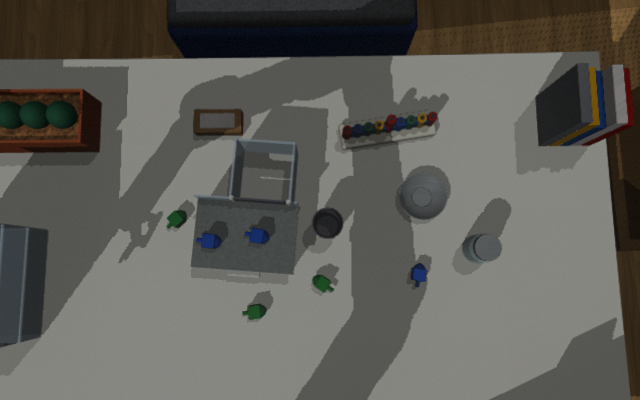

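View pics/scene.png

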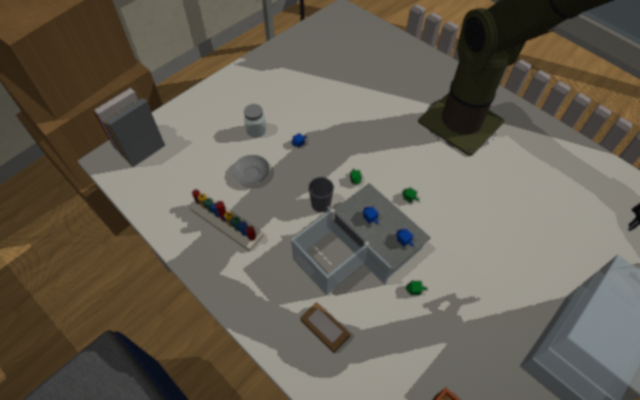

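The top view shows the unit's deck around (235,247), the flap edge at about (200,257), and two blue dreidels on the deck at (236,258) and (241,208). The green look-alikes are off the unit. The target is the one at (236,258), near world (0.514, 0.045). Next I'll fit the poses of the unit and that dreidel.

```bash
python3 - <<'E'
from h import *
from scipy.optimize import minimize
d=grab("top"); P=pts(d); s=grab("scene"); Q=pts(s)
m=(abs(P[...,2]-.07)<.006)&(P[...,0]>.4)&(P[...,0]<.62)&(P[...,1]>-.08)&(P[...,1]<.22)
X=P[m]; print("deck z",np.median(X[:,2]),m.sum())
r=cv2.minAreaRect(X[:,:2].astype(np.float32)); print("rect",r,cv2.boxPoints(r).round(4).tolist())
# upper rims / fences / posts: z>.1 points, near doorway line
for D,n in((P,"top"),(Q,"scene")):
    f=(D[...,2]>.101)&(D[...,2]<.118)&(abs(D[...,0]-.588)<.03)&(D[...,1]>-.06)&(D[...,1]<.22); Y=D[f][:,:2]
    l=cv2.fitLine(Y.astype(np.float32),cv2.DIST_HUBER,0,.01,.01).ravel(); a=np.arctan2(-l[0],l[1]) if l[1]>0 else np.arctan2(l[0],-l[1])
    print(n,"fence line",len(Y),l.round(4),"yaw",a.round(4),"y range",np.percentile(Y[:,1],[1,99]).round(4))
# dreidel: blue pixels above deck
for D,I,n in((P,d["img"],"top"),(Q,s["img"],"scene")):
    I=I.astype(int); b=(I[...,2]>I[...,0]+25)&(I[...,2]>I[...,1]+25)
    for w,(y0,y1) in (("target",(0,.09)),("b",(.1,.2))):
        k=b&(D[...,0]>.46)&(D[...,0]<.56)&(D[...,1]>y0)&(D[...,1]<y1)&(D[...,2]>.072)
        t=k&(D[...,2]>.097); A=D[t][:,:2].astype(np.float32)
        print(n,w,k.sum(),t.sum(),"allrange",np.percentile(D[k],[1,99],axis=0).round(3).tolist(),"topface",cv2.minAreaRect(A))
big=cv2.resize(d["img"][140:285,180:310],None,fx=4,fy=4,interpolation=cv2.INTER_CUBIC); save("c1.png",cv2.convertScaleAbs(big,alpha=1.6))
E
```

```text
deck z 0.07008450805644537 6477
rect ((0.5275757312774658, 0.05279117077589035), (0.26385411620140076, 0.17773427069187164), 85.11803436279297) [[0.4277999997138977, -0.07109999656677246], [0.6049000024795532, -0.08619999885559082], [0.6273000240325928, 0.17669999599456787], [0.450300008058548, 0.19179999828338623]]
top fence line 328 [0.0754 0.9972 0.5908 0.0663] yaw -0.0755 y range [-0.0354  0.1736]
scene fence line 305 [0.06   0.9982 0.5883 0.0438] yaw -0.06 y range [-0.0322  0.1762]
top target 250 181 allrange [[0.499, 0.024, 0.086], [0.529, 0.071, 0.104]] topface ((0.5126346945762634, 0.04215060919523239), (0.034208040684461594, 0.02951291762292385), 77.52107238769531)
top b 250 170 allrange [[0.49, 0.125, 0.087], [0.517, 0.174, 0.104]] topface ((0.5035183429718018, 0.144369438290596), (0.032529693096876144, 0.027345919981598854), 89.17427825927734)
scene target 186 89 allrange [[0.498, 0.027, 0.078], [0.53, 0.072, 0.102]] topface ((0.5139673948287964, 0.047707367688417435), (0.02774655818939209, 0.027865804731845856), 73.25733184814453)
scene b 211 119 allrange [[0.489, 0.129, 0.08], [0.52, 0.174, 0.103]] topface ((0.5037946105003357, 0.146370068192482), (0.03182836249470711, 0.030479488894343376), 79.920166015625)
```

View pics/c1.png

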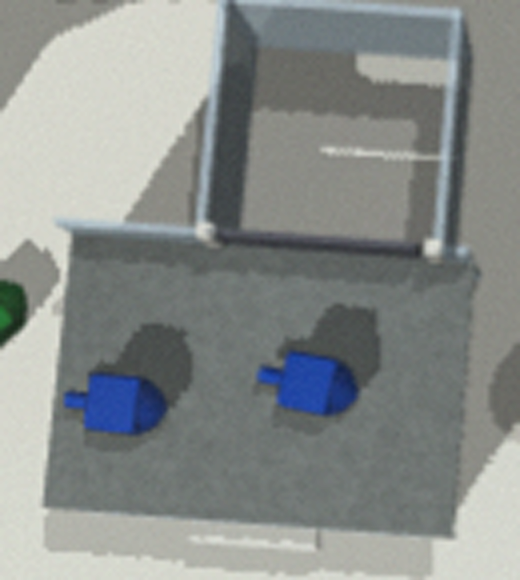

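The crop shows the posts at (207,233) and (433,247), the dark flap between them, and the target dreidel's body at about (308,383). I'll intersect the post rays with z = 0.112 m.

```bash
python3 - <<'E'
from h import *
d=grab("top"); P=pts(d)
def ray(u,v,z):
    s=cv2.undistortPoints(np.array([[[u,v]]],float),np.array(d["intrinsics"]),np.array([d["k1"],0,0,0,0.])).ravel()
    R=cv2.Rodrigues(np.array(d["rvec"],float))[0]; c=-R.T@np.array(d["tvec"]).reshape(3); r=R.T@np.r_[s,1]
    return c+r*(z-c[2])/r[2]
f=lambda a,b,z: ray(180+(a+.5)/4-.5,140+(b+.5)/4-.5,z)
L=f(207,233,.112); Rr=f(433,247,.112); print(L,Rr,np.linalg.norm(L-Rr),np.arctan2(L[0]-Rr[0],-(-L[1]+Rr[1])))
print("mid",(L+Rr)/2)
C=[f(a,b,.07) for a,b in((45,507),(453,537))]; print("deck near corners",C,np.linalg.norm(C[0]-C[1]))
for n,(a,b) in dict(body_tl=(292,351),tr=(340,358),br=(322,415),bl=(278,408)).items(): print(n,f(a,b,.1).round(4))
yaw=-np.arctan2(L[0]-Rr[0],L[1]-Rr[1]); o=((L+Rr)/2)[:2]
ex=np.array([np.cos(yaw),np.sin(yaw)]); ey=np.array([-ex[1],ex[0]])
U=lambda p:(np.dot(p[:2]-o,ex).round(4),np.dot(p[:2]-o,ey).round(4))
print("yaw",yaw,"corners",[U(c) for c in C],"dreidel",U(np.array([.513,.044])))
for n,(a,b) in dict(body_tl=(292,351),tr=(340,358),br=(322,415),bl=(278,408)).items(): print(n,U(f(a,b,.1)))
E
```

```text
[0.59108073 0.096363   0.112     ] [ 0.58233621 -0.02160375  0.112     ] 0.11829040641218874 0.07399163675303286
mid [0.58670847 0.03737963 0.112     ]
deck near corners [array([0.45040449, 0.18871217, 0.07      ]), array([ 0.43207929, -0.0289276 ,  0.07      ])] 0.21840989356416754
body_tl [0.5298 0.0533 0.1   ]
tr [0.5259 0.0281 0.1   ]
br [0.4962 0.0374 0.1   ]
bl [0.5001 0.0604 0.1   ]
yaw -0.07399163675303286 corners [(np.float64(-0.1471), np.float64(0.1408)), (np.float64(-0.1493), np.float64(-0.0776))] dreidel (np.float64(-0.074), np.float64(0.0012))
body_tl (np.float64(-0.0579), np.float64(0.0117))
tr (np.float64(-0.06), np.float64(-0.0137))
br (np.float64(-0.0903), np.float64(-0.0067))
bl (np.float64(-0.0881), np.float64(0.0165))
```

send_rows(
  travel=[
    [2,-4,0],
    [4,-8,0],
    [6.5,-13,0],
    [9,-18,0],
    [11.2,-22,0],
    [13.2,-26,0],
    [15.2,-30,0],
    [17.2,-34,0],
    [19.2,-38,0],
    [21.2,-42,0],
    [23.3,-46,0],
    [25,-49.5,0],
    [26.3,-52,0],
    [26.8,-52.9,0],
    [26.8,-52.9,-3],
    [26.8,-52.9,-6],
    [26.8,-52.9,-9],
    [26.8,-52.9,-9],
  ],
  spin=[-5,-10,-15,-21,-27,-33,-39,-45,-51,-57,-62,-67,-70,-71.3,-71.3,-71.3,-71.3,-71.3],
  claw=[8.54,8.54,8.54,8.54,8.54,8.54,8.54,8.54,8.54,8.54,8.54,8.54,8.54,8.54,8.54,8.54,8.54,8.54],
)

```text
clock: 2.45
position: [0.5107, 0.0471, 0.1525]
ee_rot: [-1.571, 0.007, -0.075]
ft_force: [0.0, -0.8, -0.1]
finger_gap: 0.0855
```

```bash
python3 - <<'E'
from h import *
o=telemetry.get_obs(); print(o["clock"],o["position"].round(4),o["ee_rot"].round(4),o["ft_force"].round(2),o["finger_gap"])
w=grab("wrist"); s=grab("scene"); S=pts(s); W=pts(w)
# finger tips: scene points near gripper
p=o["position"]
for n,D in(("scene",S),("wrist",W)):
    m=(np.hypot(D[...,0]-p[0],D[...,1]-p[1])<.075)&(D[...,2]>.112)&(D[...,2]<.2)
    X=D[m]; print(n,m.sum()); 
    if m.sum():
        Y=(X-p); a=o["ee_rot"][2]; x=Y[:,0]*np.cos(a)+Y[:,1]*np.sin(a); y=-Y[:,0]*np.sin(a)+Y[:,1]*np.cos(a)
        for sg in(1,-1):
            k=(sg*x>.03)
            if k.sum()>5: print(sg,k.sum(),"x",np.percentile(x[k],[2,50,98]).round(4),"y",np.percentile(y[k],[2,98]).round(4),"z",np.percentile(X[k,2],[1,3,10,50]).round(4))
c=cv2.resize(s["img"][120:290,270:460],None,fx=3,fy=3,interpolation=cv2.INTER_CUBIC)
save("s2.png",np.vstack([cv2.convertScaleAbs(cv2.resize(w["img"],(570,356))[:270],alpha=1.3),cv2.convertScaleAbs(c,alpha=1.5)[:330]]))
E
```

```text
2.45 [0.5107 0.0471 0.1525] [-1.5712  0.0074 -0.0751] [ 0.03 -0.84 -0.1 ] 0.08547375364247603
scene 133
1 56 x [0.0441 0.0507 0.0573] y [-0.0005  0.0139] z [0.1524 0.1551 0.1621 0.1742]
-1 77 x [-0.062  -0.0433 -0.0409] y [-0.0069  0.0128] z [0.1538 0.1541 0.158  0.1711]
wrist 8595
1 4405 x [0.0442 0.0465 0.0682] y [-0.0081  0.0146] z [0.1531 0.1555 0.1607 0.1805]
-1 4190 x [-0.0625 -0.042  -0.0403] y [-0.0084  0.0146] z [0.154  0.1561 0.1611 0.1801]
```

View pics/s2.png

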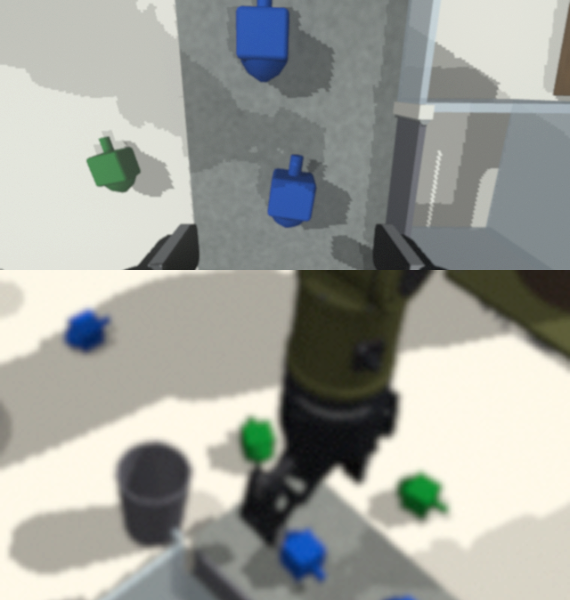

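The wrist view shows the dreidel at about (291,197), between the two fingers at (195,250) and (378,250). The fingertips are at TCP height when open, so going down to TCP z ≈ 0.077 is right. I'll refine the dreidel and flap positions from this near view.

```bash
python3 - <<'E'
from h import *
o=telemetry.get_obs(); p=o["position"]; a=o["ee_rot"][2]; print(p.round(4))
w=grab("wrist"); W=pts(w); I=w["img"].astype(int)
b=(I[...,2]>I[...,0]+25)&(I[...,2]>I[...,1]+25)
x=(W[...,0]-p[0])*np.cos(a)+(W[...,1]-p[1])*np.sin(a); y=-(W[...,0]-p[0])*np.sin(a)+(W[...,1]-p[1])*np.cos(a); z=W[...,2]
t=b&(z>.097)&(z<.106)&(abs(x)<.04)&(abs(y)<.05); A=np.stack([x[t],y[t]],1)
print("topface tool frame",t.sum(),cv2.minAreaRect(A.astype(np.float32)),A.min(0),A.max(0))
f=(z>.104)&(z<.115)&(x>.05)&(x<.12)&(abs(y)<.1); B=np.stack([x[f],y[f]],1)
for lo in np.arange(-.1,.1,.02):
    k=(B[:,1]>lo)&(B[:,1]<lo+.02)
    if k.sum()>5: print("y",lo.round(2),"n",k.sum(),"x min/max",np.percentile(B[k,0],[2,50,98]).round(4))
g=(abs(z-.07)<.003)&(x<.1)&(abs(y)<.1); print("deck z",np.median(z[g]))
E
```

```text
[0.5133 0.0467 0.1556]
topface tool frame 2210 ((0.0021714335307478905, 4.732981324195862e-06), (0.032337162643671036, 0.02960485778748989), 82.5854721069336) [-0.0132078  -0.01603871] [0.01797167 0.01733149]
y -0.08 n 24 x min/max [0.0737 0.0742 0.0751]
y -0.02 n 320 x min/max [0.0742 0.0754 0.0785]
y 0.0 n 396 x min/max [0.0742 0.0755 0.0787]
y 0.02 n 429 x min/max [0.0745 0.0758 0.0789]
y 0.04 n 568 x min/max [0.0729 0.0758 0.0803]
y 0.06 n 1277 x min/max [0.0732 0.0878 0.1185]
y 0.08 n 426 x min/max [0.0751 0.0769 0.0796]
deck z 0.07031294780726485
```

send_rows(
  travel=[
    [0,0,-3],
    [0,0,-6],
    [0,0,-7.3],
    [0,0,-7.7],
    [0,0,-7.7],
    [0,0,-7.7],
  ],
  spin=[0,0,0,0,0,0],
  claw=[8.54,8.54,8.54,8.54,8.54,8.54],
)

```text
clock: 3.2
position: [0.5145, 0.0458, 0.0796]
ee_rot: [-1.57, -0.002, -0.077]
ft_force: [-0.3, -0.5, 0.5]
finger_gap: 0.0851
```

```bash
python3 - <<'E'
from h import *
o=telemetry.get_obs(); print(o["clock"],o["position"].round(4),o["ee_rot"].round(3),o["ft_force"].round(2),o["finger_gap"])
w=grab("wrist"); W=pts(w); p=o["position"]
r=np.hypot(W[...,0]-p[0],W[...,1]-p[1]); x=(W[...,0]-p[0])
I=w["img"].astype(int); dark=I.max(2)<60
m=(abs(abs(x)-.05)<.012)&(r<.06)&dark&(W[...,2]>.072); print(np.percentile(W[m][:,2],[1,3,10]).round(4))
save("w3.png",cv2.convertScaleAbs(w["img"],alpha=1.3))
E
```

```text
3.2 [0.5145 0.0458 0.0796] [-1.57  -0.002 -0.077] [-0.25 -0.52  0.5 ] 0.08510287670141427
[0.0823 0.0862 0.0951]
```

View pics/w3.png

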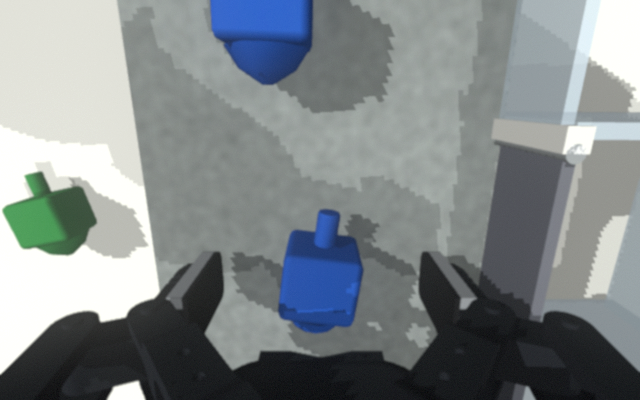

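send_rows(
  travel=[
    [0.8,-0.06,-0.2],
    [1.6,-0.12,-0.2],
    [2.2,-0.17,-0.2],
    [2.8,-0.21,-0.2],
    [3.4,-0.26,-0.2],
    [4.0,-0.31,-0.2],
    [4.6,-0.35,-0.2],
    [5.2,-0.4,-0.2],
    [5.8,-0.44,-0.2],
    [6.4,-0.49,-0.2],
    [7.0,-0.54,-0.2],
    [7.5,-0.58,-0.2],
    [8.0,-0.61,-0.2],
  ],
  spin=[0,0,0,0,0,0,0,0,0,0,0,0,0],
  claw=[8.54,8.54,8.54,8.54,8.54,8.54,8.54,8.54,8.54,8.54,8.54,8.54,8.54],
)

```text
clock: 4.55
position: [0.594, 0.0395, 0.0763]
ee_rot: [-1.571, -0.0, -0.078]
ft_force: [-1.1, -0.8, -0.6]
finger_gap: 0.0856
```

```bash
python3 - <<'E'
from h import *
o=telemetry.get_obs(); print(o["clock"],o["position"].round(4),o["ee_rot"].round(3),o["ft_force"].round(2),o["finger_gap"])
w=grab("wrist"); save("w4.png",cv2.convertScaleAbs(w["img"],alpha=1.3))
E
```

```text
4.55 [0.594  0.0395 0.0763] [-1.571 -0.    -0.078] [-1.08 -0.8  -0.58] 0.08557651943260199
```

View pics/w4.png

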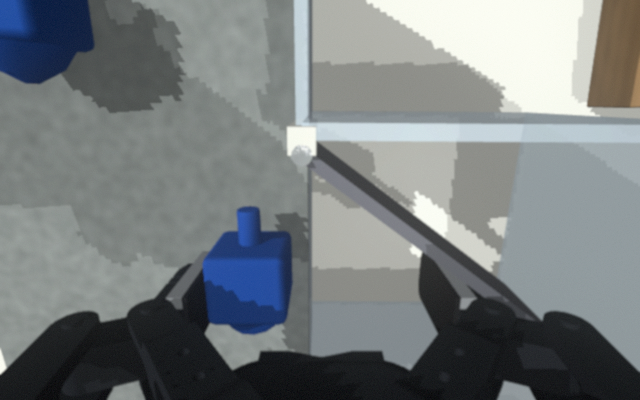

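The flap is held open at roughly 0.7 rad by the leading finger. The dreidel, at (248,280), sits flush against the trailing finger just short of the sill at x ≈ 310. I'll keep going.

send_rows(
  travel=[
    [0.5,-0.04,0],
    [1.0,-0.08,0],
    [1.5,-0.12,0],
    [2.0,-0.15,0],
    [2.5,-0.19,0],
    [3.0,-0.23,0],
    [3.5,-0.27,0],
    [3.9,-0.3,0],
    [3.9,-0.3,0],
    [3.9,-0.3,0],
  ],
  spin=[0,0,0,0,0,0,0,0,0,0],
  claw=[8.54,8.54,8.54,8.54,8.54,8.54,8.54,8.54,8.54,8.54],
)

```text
clock: 5.6
position: [0.6329, 0.0364, 0.0764]
ee_rot: [-1.571, -0.001, -0.078]
ft_force: [0.3, -0.4, -0.6]
finger_gap: 0.0853
```

```bash
python3 - <<'E'
from h import *
o=telemetry.get_obs(); print(o["clock"],o["position"].round(4),o["ee_rot"].round(3),o["ft_force"].round(2),o["finger_gap"])
w=grab("wrist"); save("w5.png",cv2.convertScaleAbs(w["img"],alpha=1.3))
E
```

```text
5.6 [0.6329 0.0364 0.0764] [-1.571e+00 -1.000e-03 -7.800e-02] [ 0.29 -0.44 -0.59] 0.08525062543502597
```

View pics/w5.png

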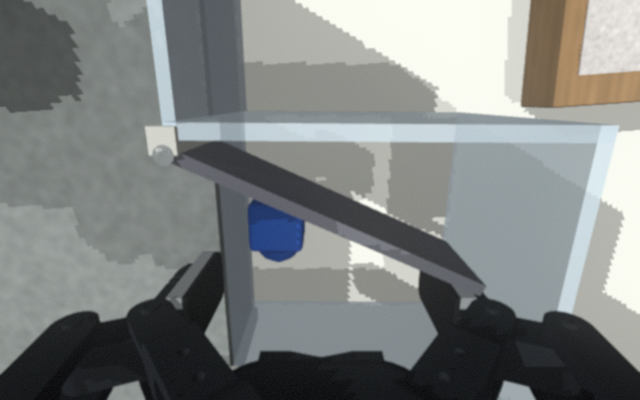

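The dreidel is in the tray at about (276,228). I'll raise straight up to let the flap close.

send_rows(
  travel=[
    [0,0,2],
    [0,0,5],
    [0,0,9],
    [0,0,13],
    [-4,0,16],
    [-8,0,18],
    [-12,0,18],
    [-16,0,18],
    [-16,0,18],
    [-16,0,18],
    [-16,0,18],
    [-16,0,18],
    [-16,0,18],
    [-16,0,18],
    [-16,0,18],
  ],
  spin=[0,0,0,0,0,0,0,0,0,0,0,0,0,0,0],
  claw=[8.54,8.54,8.54,8.54,8.54,8.54,8.54,8.54,8.54,8.54,8.54,8.54,8.54,8.54,8.54],
)

```text
clock: 7.15
position: [0.4728, 0.0367, 0.2562]
ee_rot: [-1.571, 0.0, -0.078]
ft_force: [1.1, 0.4, -0.0]
finger_gap: 0.0853
```

```bash
python3 - <<'E'
from h import *
o=telemetry.get_obs(); print(o["clock"],o["position"].round(4),o["ft_force"].round(2))
w=grab("wrist"); s=grab("scene"); t=grab("top")
S=pts(s); T=pts(t); org=np.array([.586,.0385]); c,n=np.cos(-.077),np.sin(-.077)
for k,D,d in(("scene",S,s),("top",T,t),("wrist",pts(w),w)):
    I=d["img"].astype(int); b=(I[...,2]>I[...,0]+25)&(I[...,2]>I[...,1]+25)
    q=D[...,:2]-org; ux=q[...,0]*c+q[...,1]*n; uy=-q[...,0]*n+q[...,1]*c
    m=b&(ux>0)&(ux<.13)&(abs(uy)<.065); 
    if m.sum(): print(k,m.sum(),np.median(ux[m]).round(3),np.median(uy[m]).round(3),np.percentile(D[m][:,2],[5,95]).round(3))
    f=(D[...,2]>.095)&(D[...,2]<.112)&(abs(uy)<.045)&(abs(ux)<.08)
    if f.sum()>20: print(k,"flap ux",f.sum(),np.percentile(ux[f],[2,50,98]).round(3))
a=cv2.resize(t["img"][130:290,160:340],None,fx=3,fy=3,interpolation=cv2.INTER_CUBIC)
save("e.png",cv2.convertScaleAbs(a,alpha=1.5))
E
```

```text
7.15 [0.4728 0.0367 0.2562] [ 1.07  0.38 -0.04]
scene 163 0.024 0.008 [0.023 0.041]
scene flap ux 126 [-0.002  0.002  0.004]
top 159 0.023 0.001 [0.027 0.041]
top flap ux 110 [-0.001  0.     0.003]
wrist flap ux 1197 [0.001 0.002 0.005]
```

View pics/e.png

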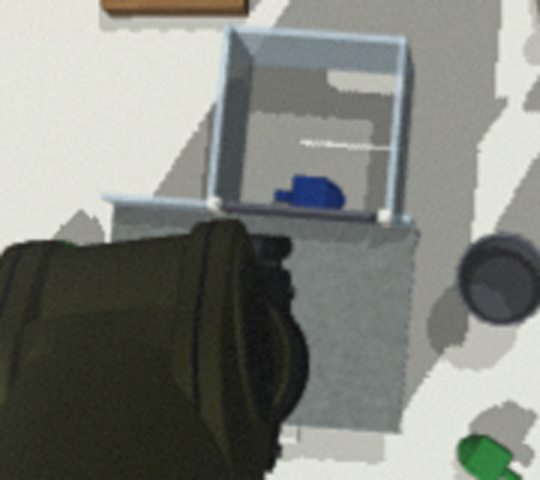

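The dreidel lies in the tray at (315,193), and the flap is shut along the line (220,207) to (385,215). Handing in.

```bash
python3 -c "
from rig import ticket; print(ticket.sign_off())"
```

```text
the job is handed in; nothing more can be done
None
```

I pushed the dreidel through the doorway into the tray, the flap swung shut, and I handed the job in at about 7.3 s. I kept the gripper fully open over the dreidel and slid it forward in one line. The leading finger opened the flap and held it open while the trailing finger pushed the dreidel over the sill. Then I raised the gripper straight up.

- **Dreidel:** it rests in the tray at unit x about 23 mm and y about 1–8 mm. Its visible top is at about 41 mm, well below deck level. The scene and top cameras agree on this.
- **Flap:** its points lie within a few millimetres of the shut line in all three cameras.
- **Forces:** wrist readings were about 1 N wherever I checked, and the gripper was clear of everything at the end.
- **Other things:** I never moved near them, but I did not measure their positions again at the end. The arm hid dreidel_b in the last top view. It looked undisturbed in the wrist view partway through the push.

No check failed.

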